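# Warmer off, then present the serving dish

## Task

Switch the warming plate off by turning its dial fully anticlockwise to the stop, and only then lift the serving dish by its arched handle straight up, about 90 mm clear of the glass. Once it is up there, turn it a quarter turn so that its thumb tab, now pointing away from the dial, points out over the side of the warmer where the stack of plates stands; keep the dish level and over the warmer all the while, with the loose round croquette lying in its middle untouched. Finish still holding the dish up there by the handle, steady, and leave everything else on the table where it is.

Things in the scene. Friction and masses are not known exactly. Their poses are not given: they have to be found in the camera images.
- warmer: White warming plate, 320 mm (x) x 240 mm (y) x 54 mm high, fixed to the table. Origin: centre of its underside, on the table. Its x axis runs from the dial end (-x, nearer the robot) to the dish end (+x); y is its left side seen from the dial end; z up. Front deck (dial end) 50 mm high; the black glass plate (x -60 to +150 mm) is 54 mm high.
- glass_centre (a point): Middle of the black glass, on its surface, 45 mm along +x from the warmer's origin, 54 mm above the table; the dish stands here. Axes as the warmer's.
- dial (a joint): The dial on the warmer's front deck: angle in rad turned clockwise (seen from above) from the off stop; 0 = off, hard stop; other stop 2.4. It starts 0.6 to 1.35 from off. It has light even friction (0.04 N m), stays where left.
- dial_grip (a point): On the dial's vertical axis, at gripping height, 87 mm above the table, 115 mm along -x from the warmer's origin. Dial: black skirt 48 mm in diameter (top 64 mm above the table) with an upright grip bar 46 mm long, 14 mm thick, top 94 mm up. The point turns with it: x lies along the bar, white mark on the -x half; at off the bar is parallel to the warmer's x, mark towards the robot; z up.
- dish: Loose round aluminium dished plate, 162 mm wide, rim 34 mm high, about 0.3 kg, standing on the glass. Origin: centre of its underside. z up; +x points to the flat thumb tab on its rim; the handle's bar runs along y. The hollow: flat middle of 12 mm radius, 8 mm above the underside, then rising at 8, 14 and 20 degrees: jerks or tilt send the ball up the side.
- handle (a point): Middle of the wooden grip bar of the dish's rigid arched handle, exactly above the dish's centre and 108 mm above its underside. The bar is 90 mm long (dish y), 14 mm thick (dish x), 18 mm tall; steel legs run from its ends down to the rim. Axes as the dish's.
- tab (a point): Outer end of the thumb tab, 113 mm along +x from the dish's axis, 31 mm above its underside; tab 32 mm wide, 5 mm thick. Axes as the dish's. It starts pointing along the warmer's +x (away from the dial) within 0.12 rad.
- ball_center (a point): Centre of the loose round brown croquette (rigid ball, 44 mm diameter, about 40 g) lying in the middle of the dish, its centre 30 mm above the dish's underside at rest.
- plates: Stack of five white side plates, 150 mm diameter, 37 mm high, standing about 255 mm from the warmer's axis, to its left (+y) or its right (-y); origin: centre of its underside. The glass jar stands on the other side.
- jar: Glass biscuit jar with wooden lid, 90 mm diameter, 120 mm high; origin: centre of its underside. Leave alone.
- mug: Mug, 76 mm diameter, 90 mm high, beside the dial end; origin: centre of its underside. Leave alone.
- shaker: Steel salt shaker, 40 mm diameter, 74 mm high, beside the dial end; origin: centre of its underside. Leave alone.
- mill: Pepper mill, 52 mm diameter, 130 mm high, beside the dial end; origin: centre of its underside. Leave alone.
Not all that is in view belongs to the job. What is shaped like the part that bears ball_center but black is not meant. Several things look just like the plates: the one meant starts farthest to the robot's left.

How it is judged:
On the way, in this order (a step that is already met when the one before it is completed fails the run):
1. the dial is at its off stop while the dish still stands on the warmer (value of joint dial below 0.07 rad and height (world z) of dish below 0.06 m), for 0.2 s.
2. the dish is lifted by the gripper at least 40 mm clear of the glass, not yet turned (tab within 0.4 rad of the warmer's x axis) (height (world z) of dish above 0.094 m and angle between the x axis of dish and the x axis of warmer, either way round below 0.4 rad and contact force between the fingers and dish above 1 N), for 0.1 s.
3. the dish, held up, has been turned so that its tab points to the plates' side (height (world z) of dish above 0.094 m and angle between the x axis of dish and the y axis of warmer, either way round below 0.17 rad and x of plates in the frame of dish above 0.1 m), for 0.2 s.
At the end, for the whole second after the job is handed in: Dial within 0.07 rad of off. Dish held by the gripper alone at rest, 50 to 200 mm above the glass, axis within 80 mm of the glass's middle, level within 0.1 rad, tab square to the plates' side of the warmer within 0.17 rad; ball within 22 mm of the dish's centre (value of joint dial below 0.07 rad and height (world z) of dish between 0.104 and 0.254 m and horizontal distance between dish and glass_centre below 0.08 m and angle between the x axis of dish and the y axis of warmer, either way round below 0.17 rad and x of plates in the frame of dish above 0.1 m and angle between dish's own z axis and vertical below 0.1 rad and horizontal distance between ball_center and dish below 0.022 m and contact force between the fingers and dish above 1 N and contact force between warmer and dish below 0.2 N and linear speed of dish below 0.02 m/s and angular speed of dish below 0.1 rad/s and linear speed of ball below 0.05 m/s); the arm keeps its last pose, push and grip.
It fails at once if the dish is lifted more than 12 mm before the dial is off (height (world z) of dish above 0.066 m and value of joint dial above 0.1 rad).
It fails at once if the ball leaves the middle of the dish (more than 35 mm from its centre) or the robot touches it (horizontal distance between ball_center and dish above 0.035 m or contact force between any of the fingers, the arm and ball above 0.5 N).
It fails at once if the dish is tilted more than 0.2 rad (angle between dish's own z axis and vertical above 0.2 rad).
It fails at once if the dish is carried away from over the warmer (more than 120 mm) (horizontal distance between dish and glass_centre above 0.12 m).
It fails at once if plates, jar, mug, shaker or mill moved more than 25 mm (distance of any of plates, jar, mug, shaker, mill from where it was at the start of the episode above 0.025 m).
It also fails if it takes over 54 s, if anything falls off the work surface, if the arm or the gripper's body presses on something with over 40 N, if the wrist force passes 120 N, or if a joint passes its speed limit or range.

## Robot

A 7-joint arm with a two-finger parallel gripper is mounted at the origin on the work surface. World frame = base frame: x ahead of the robot, y to its left, z up, the work surface at z = 0. Lengths are in m, angles in rad, forces in N, time in s.
With the tool pointing down it reaches from about 0.4 to 0.85 m from the base axis. Payload 10.4 kg.
Tool frame: the origin (TCP) lies between the finger pads; the fingertips stand ahead of it and the grasp point (between the pads) lies 6 mm ahead of it (finger_overhang is the z of the fingertips in the tool frame, in m); z points along the fingers, y is the direction in which the jaws open and shut (so a half turn about z gives the same grasp; the last joint's range is limited). The gripper opens to 85 mm and grips with 20 to 120 N. Pads are 22 mm wide; open, the fingers measure 114 mm over their backs; the gripper's body (76 mm by 85 mm) begins 54 mm behind the grasp point. The pads swing forward as they close: fully open they stand 13 mm farther back than shut.
Start: joints at [-1.359, 0.332, -0.065, 1.46, 0.022, 1.35, -0.088], TCP at [0.145, 0.608, 0.256] pointing down, gripper open.
Joint ranges: [-2.6, 2.6], [-0.5, 2.12], [-1.47, 1.34], [0.16, 2.42], [-1.27, 4.41], [0.06, 2.06], [-2.6, 2.6]. Speed limits (rad/s): [2.22, 2.22, 2.79, 2.79, 3.14, 3.14, 3.14].

## Interface

Orientations are given as a unit quaternion [x, y, z, w].
In Python, from workcell import * gives the robot as it stands.
- The arm moves only by the shell command python3 -m creep 'ROWS' [FORCE]. ROWS is JSON, a list of rows, each a list of 7 numbers: the turn, a rotation vector about the tool's x, y, z in rad, then the shift along the tool's x, y, z in mm, then the closure in counts, from 0 (fully open) to 255 (shut). In form: [[wx, wy, wz, dx, dy, dz, claw], ...]. A call has 1 to 8 rows; each row shifts and turns the commanded pose from where the row before left it, along the tool's axes as they then stand; what a row does not reach is not made up. A row lasts 1/10 s, in which the tool goes at most 50 mm and 8.59 degrees, less where a joint would pass 70% of its speed; a pose out of reach is approached as far as the arm can. A call is refused whole if a number of a shift passes 50 or a number of a turn 0.15, either way. A call with a gripper value outside its range is refused whole. The fingers move at their own pace and stop on an object; FORCE is the grip in N (left out, the last holds). Time passes only in rows, so rows that do not move let the fingers close. It gives the time, the measured TCP pose, the force and the opening at its end, in the units of the state.
- get_obs(): the state, without advancing time (a new reading comes with each control period).
- camera(name): name is "side" or "top" or "wrist"; returns (picture, depth): 420x560x3 uint8, blue, green, red; 420x560 float32, m along the optical axis (not along the pixel's ray), 0 where there is no reading.
- camera_model(name): a dict with "camera_matrix" (3x3 intrinsics, pixels), "R" (3x3) and "t" (3): a world point X has camera coordinates R X + t; the wrist camera has in their place "mount" (4x4, takes a point from camera to tool coordinates, whose origin is the TCP and whose axes are the flange's). Camera axes: x right, y down, z forward; pixel columns grow to the right and rows downward; lengths in m; the calibration is good to about 2 mm. A picture is of the moment at which its call begins: read the wrist's pose just before it. camera_model takes no time and is no camera call.
- hand_in(): hands the job in, once; it reports no verdict.
The state is a dict: "clock": time; "joint_pos": joint angles; "joint_velocities": joint speeds; "tau": joint torques, N m; "position": TCP position; "ee_rot": TCP orientation; "ft_force": force on the tool from outside, world axes, zero at the start; "torque": the same for the moment, N m; "grip_width": opening from 0.0 (shut) to 1.0 (fully open).
Only numpy, scipy, OpenCV 4.12 (cv2) and the standard library are available. Lean on these libraries where they do the work, as an engineer would, in place of code of your own. Each camera call takes 0.05 s, during which the arm holds its last target.

## Working session

There is one attempt and no reset: what is moved stays moved. The work goes in short steps, Python scripts to look and compute and a shell command to move; the robot and the scene stay as the last step left them, time stands still between calls to the robot, and variables do not carry over. Pictures are saved under pics/ and viewed, and the job is handed in when it is done.

```bash
ls; mkdir -p pics; cat > h.py <<'E'
from workcell import *
import numpy as np, cv2, json
from scipy.spatial.transform import Rotation as Ro
E
python3 - <<'E'
from h import *
o=get_obs(); print({k:np.round(v,3).tolist() for k,v in o.items()})
for n in("side","top"):
    p,d=camera(n); cv2.imwrite(f"pics/{n}0.png",p); np.save(f"pics/{n}0.npy",d); m=camera_model(n); print(n,{k:np.round(v,3).tolist() for k,v in m.items()})
print(camera_model("wrist"))
p,d=camera("wrist"); cv2.imwrite("pics/wrist0.png",p)
E
```

```text
pics
{'clock': 0.0, 'joint_pos': [-1.359, 0.333, -0.065, 1.461, 0.022, 1.35, -0.088], 'joint_velocities': [-0.001, 0.001, 0.0, -0.0, 0.0, 0.002, 0.001], 'tau': [0.001, -62.546, 0.049, -39.161, 0.016, 0.01, -0.0], 'position': [0.145, 0.608, 0.256], 'ee_rot': [0.117, 0.993, -0.001, -0.0], 'ft_force': [-0.52, 0.931, 0.087], 'torque': [-0.029, -0.019, 0.052], 'grip_width': 0.994}
side {'camera_matrix': [[482.564, 0.0, 275.987], [0.0, 482.564, 204.893], [0.0, 0.0, 1.0]], 'R': [[0.821, -0.571, -0.019], [-0.391, -0.536, -0.748], [0.417, 0.621, -0.663]], 't': [-0.432, 0.301, 1.019]}
top {'camera_matrix': [[458.423, 0.0, 274.773], [0.0, 458.423, 208.329], [0.0, 0.0, 1.0]], 'R': [[-0.073, -0.997, 0.006], [-0.97, 0.07, -0.234], [0.233, -0.023, -0.972]], 't': [0.047, 0.577, 0.993]}
{'camera_matrix': array([[366.4223828 ,   0.        , 278.29223097],
       [  0.        , 366.4223828 , 213.15265561],
       [  0.        ,   0.        ,   1.        ]]), 'mount': array([[-5.33104737e-04, -9.64593119e-01, -2.63741976e-01,
         6.63304901e-02],
       [ 9.99999113e-01, -8.36077481e-04,  1.03650668e-03,
        -3.35894994e-04],
       [-1.22031594e-03, -2.63741190e-01,  9.64592710e-01,
        -1.18555256e-01],
       [ 0.00000000e+00,  0.00000000e+00,  0.00000000e+00,
         1.00000000e+00]])}
```

View pics/top0.png

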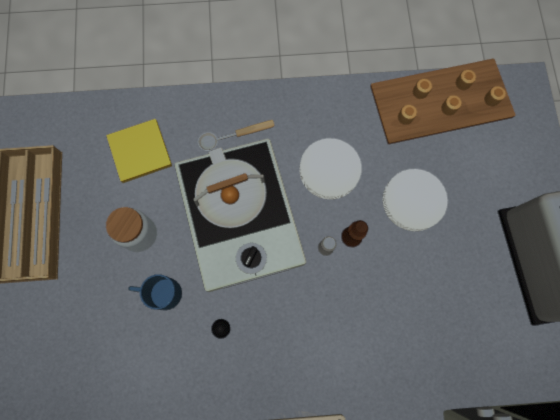

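View pics/side0.png

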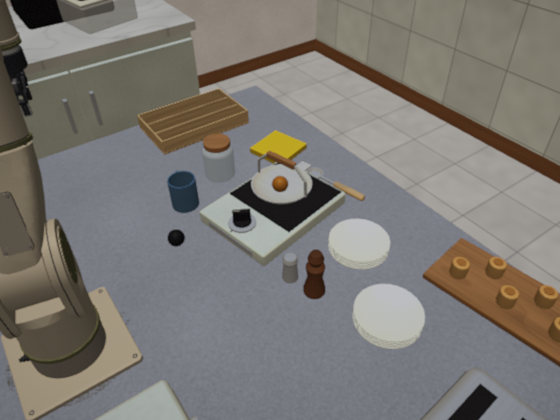

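View pics/wrist0.png

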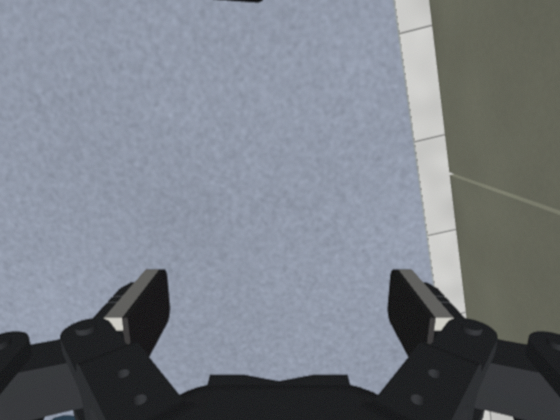

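The top view shows the warmer in the middle: dial at (251,258), aluminium dish at (230,192), croquette at (230,195), handle bar at about (228,183) and tab at (217,157). The candidates that could be confused:
- **Plates:** white stacks at (331,168) and (415,200). The one farther to the robot's left is (331,168).
- **Dish:** only the aluminium one at (230,192). The black object at (221,328) is a ball.
- **Distractors:** jar at (127,228), mug at (160,292), shaker at (328,245), mill at (355,233).

Next I'll check these in close crops.

```bash
cat >> h.py <<'E'
def world(name,u,v,z,m=None):
    m=m or camera_model(name); K=np.array(m["camera_matrix"]);R=np.array(m["R"]);t=np.array(m["t"])
    r=R.T@np.linalg.solve(K,[u,v,1.]); c=-R.T@t; return c+r*(z-c[2])/r[2]
def wmodel():
    o=get_obs(); m=camera_model("wrist"); T=np.eye(4); T[:3,:3]=Ro.from_quat(o["ee_rot"]).as_matrix(); T[:3,3]=o["position"]
    C=T@np.array(m["mount"]); return dict(camera_matrix=m["camera_matrix"],R=C[:3,:3].T,t=-C[:3,:3].T@C[:3,3])
E
python3 - <<'E'
from h import *
p=cv2.imread("pics/top0.png"); c=p[135:295,165:315]; cv2.imwrite("pics/topcrop.png",cv2.resize(c,None,fx=3.75,fy=3.75,interpolation=cv2.INTER_CUBIC)[:600])
s=cv2.imread("pics/side0.png"); c=s[135:265,190:350]; cv2.imwrite("pics/sidecrop.png",cv2.resize(c,None,fx=4.5,fy=4.5,interpolation=cv2.INTER_CUBIC))
for n,u,v,z in [("plates",331,168,.037),("plates2",415,200,.037),("dial",250.5,258,.087),("dish",230,192,.088),("jar",127,226,.12),("mug",160,292,.09),("shaker",328,244,.07),("mill",357,229,.13),("black",221,328,.02)]:
    print(n,world("top",u,v,z).round(3))
E
```

```text
plates [ 0.677 -0.14   0.037]
plates2 [ 0.582 -0.333  0.037]
dial [0.465 0.067 0.087]
dish [0.619 0.105 0.088]
jar [0.55 0.33 0.12]
mug [0.405 0.267 0.09 ]
shaker [ 0.486 -0.109  0.07 ]
mill [ 0.505 -0.167  0.13 ]
black [0.319 0.147 0.02 ]
```

View pics/topcrop.png

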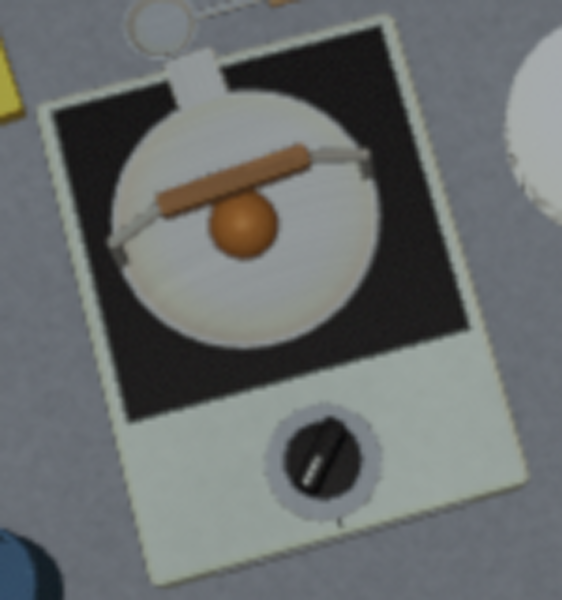

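View pics/sidecrop.png

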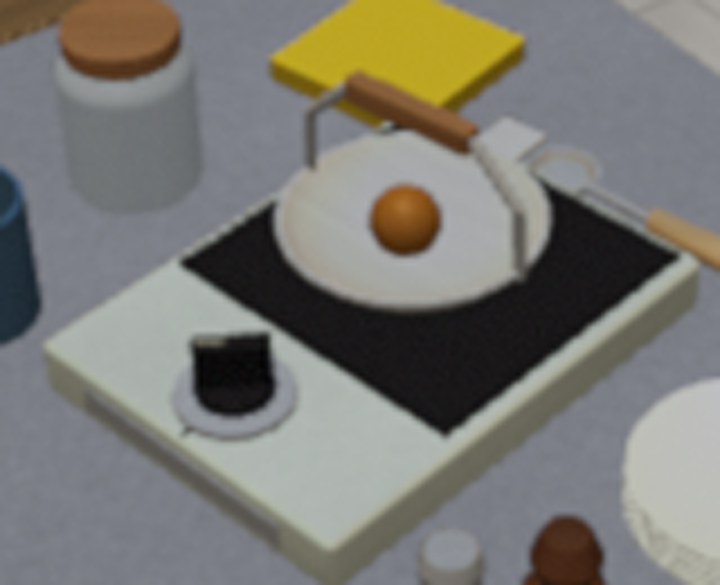

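```bash
cat > meas.py <<'E'
from h import *
import workcell
print("overhang",getattr(workcell,"finger_overhang",None))
f=lambda q:(q[0]/3.75+165,q[1]/3.75+135)
g=lambda q:(q[0]/4.5+190,q[1]/4.5+135)
C=[(53,115),(382,28),(470,328),(128,422)]
P=[world("top",*f(q),.054) for q in C]
print("top glass",np.round(P,4).tolist())
Cs=[None,(682,256),(446,434),(181,263)]
Ps=[world("side",*g(q),.054) for q in Cs[1:]]
print("side glass",np.round(Ps,4).tolist())
a=(np.array(P[0])+P[1]-P[2]-P[3]); print("yaw",np.arctan2(a[1],a[0]), np.mean(P,0), "sizes",np.linalg.norm(P[0]-P[1]),np.linalg.norm(P[1]-P[2]))
a=(np.array(P[0])+P[3]-P[1]-P[2]); print("yaw from y",np.arctan2(-a[0],a[1]))
def tri(a,b):
    A=[];B=[]
    for n,(u,v) in (("top",a),("side",b)):
        c=world(n,u,v,0.3); c2=world(n,u,v,0.); r=(c2-c)/np.linalg.norm(c2-c); M=np.eye(3)-np.outer(r,r); A.append(M);B.append(M@c)
    x=np.linalg.solve(A[0]+A[1],B[0]+B[1]); return x, [np.linalg.norm(A[i]@x-B[i]).round(4) for i in(0,1)]
print("barL",tri(f((170,204)),g((354,88)))); print("barR",tri(f((300,158)),g((468,138))))
print("ball",tri(f((243,225)),g((405,220))))
print("tab end mid", tri(f((190,56)),g((523,128))))
print("dial top ends",[world("top",*f(q),.094).round(4).tolist() for q in((310,486),(332,424))])
E
python3 meas.py
```

```text
overhang 0.025
top glass [[0.7033, 0.2257, 0.054], [0.7476, 0.0118, 0.054], [0.5455, -0.0291, 0.054], [0.502, 0.1848, 0.054]]
side glass [[0.7477, 0.0068, 0.054], [0.5447, -0.0326, 0.054], [0.5015, 0.1785, 0.054]]
yaw 0.1999976748803028 [0.62458641 0.09828218 0.054     ] sizes 0.21846827026657462 0.2061309737300265
yaw from y 0.20250674866016602
barL (array([0.60679997, 0.14138534, 0.15952057]), [np.float64(0.0011), np.float64(0.0011)])
barR (array([0.63077468, 0.06563499, 0.15815038]), [np.float64(0.0005), np.float64(0.0005)])
ball (array([0.61495155, 0.10612007, 0.08008814]), [np.float64(0.0004), np.float64(0.0004)])
tab end mid (array([0.7253763 , 0.13389842, 0.08288057]), [np.float64(0.0005), np.float64(0.0005)])
dial top ends [[0.45, 0.0741, 0.094], [0.4856, 0.059, 0.094]]
```

```bash
python3 -m creep '[[0,0,0,-20,-20,0,0],[0,0,0,-33,-33,0,0],[0,0,0,-33,-33,0,0],[0,0,0,-33,-33,0,0],[0,0,0,-33,-33,0,0],[0,0,0,-33,-33,0,0],[0,0,0,-33,-33,0,0],[0,0,0,-33,-33,0,0]]'
python3 -m creep '[[0,0,0,-33,-33,0,0],[0,0,0,-33,-33,0,0],[0,0,0,-33,-33,0,0],[0,0,0,-33,-33,0,0],[0,0,0.08,-30,-33,0,0],[0,0,0.08,-15,-20,0,0],[0,0,0,0,0,0,0],[0,0,0,0,0,0,0]]'
python3 - <<'E'
from h import *
o=get_obs(); print({k:np.round(v,4).tolist() for k,v in o.items()}); m=wmodel()
p,d=camera("wrist"); cv2.imwrite("pics/w1.png",p); np.savez("pics/w1.npz",d=d,**m)
E
```

```text
clock: 0.95
position: [0.3317, 0.3035, 0.2563]
ee_rot: [0.117, 0.993, 0.0, -0.0]
ft_force: [0.9, 0.8, 0.9]
grip_width: 0.997
clock: 1.75
position: [0.458, 0.0839, 0.2561]
ee_rot: [0.196, 0.981, 0.0, -0.0]
ft_force: [-0.0, 0.8, -0.5]
grip_width: 1.0
{'clock': 1.75, 'joint_pos': [-0.753, -0.0465, 0.465, 1.8844, 0.0211, 1.2993, 0.8818], 'joint_velocities': [-0.0198, -0.0021, -0.0252, 0.0024, -0.0024, 0.0003, 0.006], 'tau': [1.771, -30.5165, 0.7758, -38.8343, 0.2581, 0.0091, -0.0674], 'position': [0.458, 0.0839, 0.2561], 'ee_rot': [0.1962, 0.9806, 0.0001, -0.0003], 'ft_force': [-0.0055, 0.8358, -0.4855], 'torque': [0.056, 0.0345, -0.0197], 'grip_width': 0.9997}
```

View pics/w1.png

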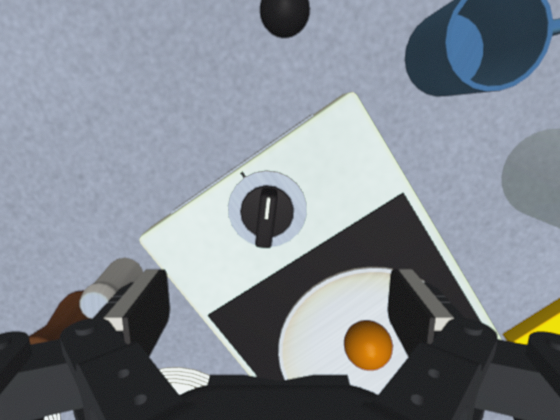

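```bash
python3 - <<'E'
from h import *
p=cv2.imread("pics/w1.png"); cv2.imwrite("pics/w1c.png",cv2.resize(p[160:260,217:317],None,fx=6,fy=6,interpolation=cv2.INTER_CUBIC))
E
```

```text
(no output)
```

View pics/w1c.png

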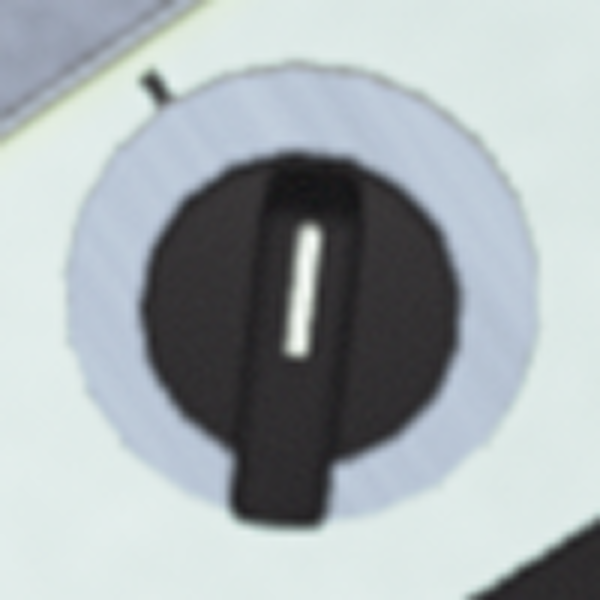

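```bash
python3 - <<'E'
from h import *
z=np.load("pics/w1.npz"); m={k:z[k] for k in("camera_matrix","R","t")}
f=lambda q:(q[0]/6+217,q[1]/6+160)
w=lambda q,h:world("",*q,h,m)
a=w(f((310,226)),.094);b=w(f((296,355)),.094); e=w(f((281,523)),.094); s=w(f((314,190)),.094)
d=e-a; print("mark near,far,end,start",a,b,e,s); print("yaw",np.arctan2(*(e-s)[[1,0]]), np.arctan2(*(b-a)[[1,0]]))
print("bar mid",(e+s)/2,"skirt",w(f((302,308)),.064),"ring",w(f((303,295)),.05))
print("tick yaw from centre", w(f((158,88)),.05))
g0,g1=w((209,315),.054),w((404,194),.054); print(g0,g1,"warm yaw",np.arctan2(*( [-(g1-g0)[0],(g1-g0)[1]])))
print("depth bar",[ (z["d"][y,x]) for x,y in((265,235),(267,210),(250,215))])
E
```

```text
mark near,far,end,start [0.45298002 0.07789489 0.094     ] [0.46842864 0.06929789 0.094     ] [0.48947635 0.05808408 0.094     ] [0.44876018 0.08025697 0.094     ]
yaw -0.49866638048816625 -0.5078123634863486
bar mid [0.46911827 0.06917052 0.094     ] skirt [0.46984255 0.06866464 0.064     ] ring [0.47130436 0.0677882  0.05      ]
tick yaw from centre [0.43370961 0.06037134 0.05      ]
[ 0.54696045 -0.02676469  0.054     ] [0.50457692 0.18649055 0.054     ] warm yaw 0.19618905501050346
depth bar [np.float32(0.29387316), np.float32(0.2899467), np.float32(0.3218429)]
```

```bash
python3 -m creep '[[0,0,0,-16.5,-9.8,0,0],[0,0,0.106,0,0,0,0],[0,0,0,0,0,40,0],[0,0,0,0,0,40,0],[0,0,0,0,0,40,0],[0,0,0,0,0,25,0],[0,0,0,0,0,0,0],[0,0,0,0,0,0,0]]' 20
python3 - <<'E'
from h import *
o=get_obs(); m=wmodel()
p,d=camera("wrist"); cv2.imwrite("pics/w2.png",p)
p,d=camera("side"); cv2.imwrite("pics/s2.png",cv2.resize(p[130:270,180:320],None,fx=4,fy=4))
E
```

```text
clock: 2.6
position: [0.4698, 0.0692, 0.1119]
ee_rot: [0.247, 0.969, -0.0, -0.0]
ft_force: [0.2, -0.0, 0.9]
grip_width: 1.0
```

View pics/w2.png

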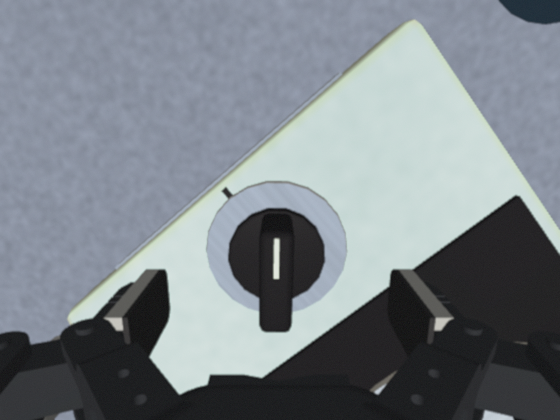

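View pics/s2.png

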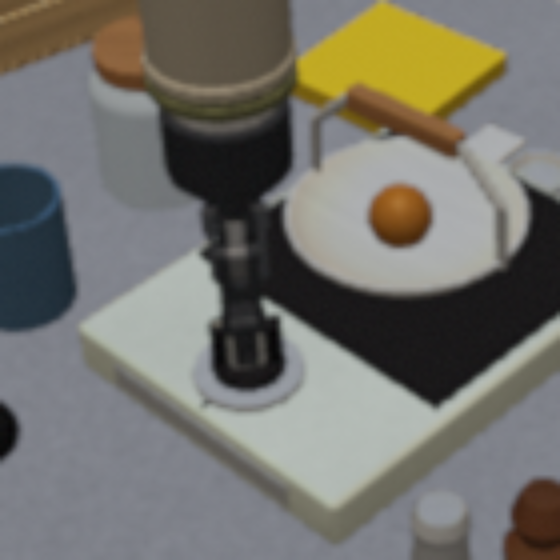

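The bar sits centred and upright between the pads (276, 215–330) in the wrist view, so I'll go down and close.

```bash
python3 -m creep '[[0,0,0,0,0,18,0],[0,0,0,0,0,0,0],[0,0,0,0,0,0,255],[0,0,0,0,0,0,255],[0,0,0,0,0,0,255],[0,0,0,0,0,0,255],[0,0,0,0,0,0,255],[0,0,0,0,0,0,255]]' 20
```

```text
clock: 3.5
position: [0.4699, 0.068, 0.0936]
ee_rot: [0.248, 0.969, 0.0, 0.0]
ft_force: [-2.8, -0.3, 4.8]
grip_width: 0.159
```

```bash
python3 -m creep '[[0,0,-0.1,0,0,0,255],[0,0,-0.1,0,0,0,255],[0,0,-0.1,0,0,0,255],[0,0,-0.1,0,0,0,255],[0,0,-0.1,0,0,0,255],[0,0,-0.1,0,0,0,255],[0,0,0,0,0,0,255],[0,0,0,0,0,0,255]]' 20
python3 -c "
from h import *
o=get_obs();print(np.round(o['joint_pos'],2),np.round(o['torque'],2),np.round(o['ft_force'],1),2*np.arctan2(o['ee_rot'][0],o['ee_rot'][1]))"
```

```text
clock: 4.3
position: [0.4699, 0.0678, 0.0936]
ee_rot: [-0.05, 0.999, -0.0, -0.0]
ft_force: [-2.1, -1.7, 6.2]
grip_width: 0.157
[-0.64  0.17  0.43  2.05 -0.09  0.94  1.51] [-0.45  0.54  0.03] [-2.1 -1.7  6.2] -0.09908982178760548
```

```bash
python3 -m creep '[[0,0,-0.05,0,0,0,255],[0,0,-0.04,0,0,0,255],[0,0,0,0,0,0,255]]' 20
python3 -c "
from h import *
o=get_obs();print(np.round(o['torque'],2),-2*np.arctan2(o['ee_rot'][0],o['ee_rot'][1]))"
python3 -m creep '[[0,0,-0.04,0,0,0,255],[0,0,0,0,0,0,255]]' 20
python3 -c "
from h import *
o=get_obs();print(np.round(o['torque'],2),-2*np.arctan2(o['ee_rot'][0],o['ee_rot'][1]))"
python3 -m creep '[[0,0,-0.04,0,0,0,255],[0,0,0,0,0,0,255]]' 20
python3 -c "
from h import *
o=get_obs();print(np.round(o['torque'],2),-2*np.arctan2(o['ee_rot'][0],o['ee_rot'][1]))"
```

```text
clock: 4.6
position: [0.4698, 0.0678, 0.0936]
ee_rot: [-0.095, 0.995, -0.0, -0.0]
ft_force: [-2.6, -1.7, 5.9]
grip_width: 0.162
[-0.36  0.51  0.05] 0.19026156900055807
clock: 4.8
position: [0.4699, 0.0678, 0.0936]
ee_rot: [-0.114, 0.993, 0.0, -0.0]
ft_force: [-1.4, -1.3, 6.2]
grip_width: 0.157
[-0.31  0.6  -0.71] 0.2288373485917368
clock: 5.0
position: [0.4699, 0.0678, 0.0937]
ee_rot: [-0.133, 0.991, 0.0, -0.0]
ft_force: [-2.2, -0.6, 7.1]
grip_width: 0.158
[-0.18  0.64 -1.48] 0.2672399377844092
```

The torque climbs once the bar is at 0.20 rad (the warmer's axis), so the dial is at its stop. I'll release, rise and move over the dish.

```bash
python3 -m creep '[[0,0,0,0,0,0,0],[0,0,0,0,0,0,0],[0,0,0,0,0,0,0],[0,0,0,0,0,0,0],[0,0,0,0,0,-30,0],[0,0,0,0,0,-45,0],[0,0,0,0,0,-45,0],[0,0,0,0,0,-45,0]]' 20
python3 - <<'E'
from h import *
print(get_obs()["position"])
p,d=camera("wrist"); cv2.imwrite("pics/w3.png",p)
E
```

```text
clock: 5.8
position: [0.4694, 0.068, 0.2601]
ee_rot: [-0.134, 0.991, 0.0, -0.0]
ft_force: [1.4, 1.0, -0.0]
grip_width: 1.001
[0.46940696 0.06798882 0.26005827]
```

View pics/w3.png

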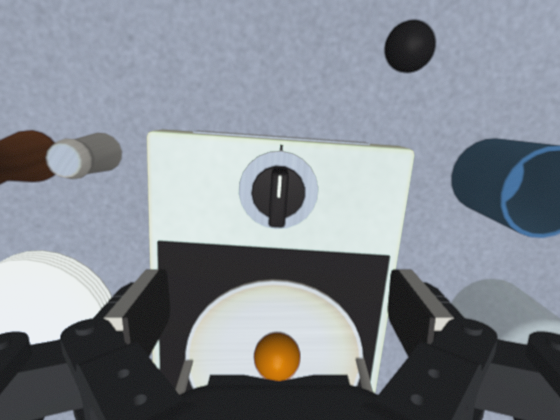

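```bash
cat > dialchk.py <<'E'
from h import *
import sys
m=wmodel(); p=cv2.imread("pics/w3.png"); w=lambda u,v,h:world("",u,v,h,m)
cv2.imwrite("pics/w3c.png",cv2.resize(p[140:240,228:328],None,fx=6,fy=6,interpolation=cv2.INTER_CUBIC))
a,b=w(160,241,.054),w(388,255,.054); d=b-a; print("warmer yaw",np.arctan2(-d[0],d[1]))
g=(cv2.inRange(p[165:235,260:300],(150,150,150),(255,255,255)))[:, :]
c=cv2.findContours(cv2.inRange(p[175:200,270:288],(120,120,120),(255,255,255)),cv2.RETR_EXTERNAL,cv2.CHAIN_APPROX_NONE)[0]
q=max(c,key=cv2.contourArea).reshape(-1,2)+[270,175]; P=np.array([w(*x,.094)[:2] for x in q]); v=np.linalg.svd(P-P.mean(0))[2][0]; v*=np.sign(v[0]); print("mark yaw",np.arctan2(v[1],v[0]),P.mean(0))
E
python3 dialchk.py
```

```text
warmer yaw 0.20192689146668422
mark yaw 0.20216612894274838 [0.46461088 0.0669828 ]
```

View pics/w3c.png

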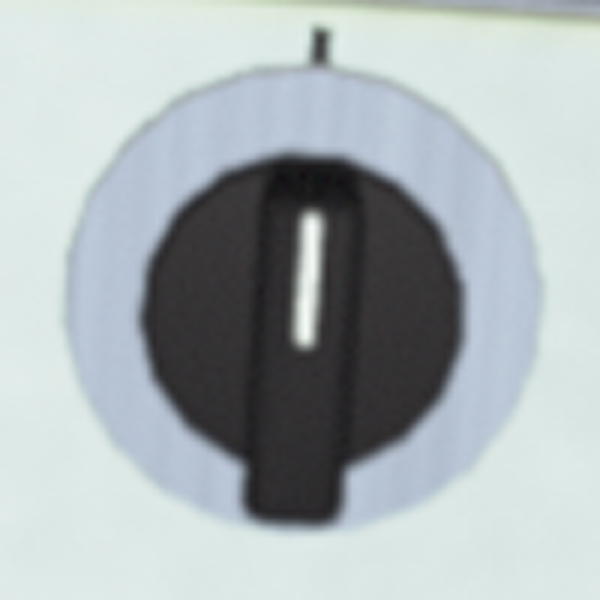

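The dial checks out: mark yaw 0.202 against warmer yaw 0.202, so it is off. Now to a viewing pose over the handle.

```bash
python3 -m creep '[[0,0,0,-38,-1.5,-10,0],[0,0,0,-38,-1.5,-15,0],[0,0,0,-38,-1.5,-15,0],[0,0,0,-38,-1.5,0,0],[0,0,0.145,0,0,0,0],[0,0,0.145,0,0,0,0],[0,0,0.145,0,0,0,0],[0,0,0.145,0,0,0,0]]' 20
python3 -m creep '[[0,0,0.145,0,0,0,0],[0,0,0.145,0,0,0,0],[0,0,0.145,0,0,0,0],[0,0,0.145,0,0,0,0],[0,0,0.145,0,0,0,0],[0,0,0.145,0,0,0,0],[0,0,0.12,0,0,0,0],[0,0,0,0,0,0,0]]' 20
python3 - <<'E'
from h import *
o=get_obs(); print({k:np.round(o[k],4).tolist() for k in("joint_pos","position","ee_rot")}); m=wmodel()
p,d=camera("wrist"); cv2.imwrite("pics/w4.png",p); np.savez("pics/w4.npz",d=d,**m)
E
```

```text
clock: 6.65
position: [0.618, 0.1029, 0.2978]
ee_rot: [0.158, 0.987, -0.0, -0.0]
ft_force: [-0.5, 0.7, -0.4]
grip_width: 1.0
clock: 7.45
position: [0.6179, 0.1031, 0.298]
ee_rot: [0.606, 0.795, -0.0, -0.0]
ft_force: [-0.1, -0.1, 0.8]
grip_width: 1.004
{'joint_pos': [-0.7717, 0.369, 0.7132, 1.4254, -0.2402, 1.436, 0.2088], 'position': [0.6179, 0.1031, 0.298], 'ee_rot': [0.6061, 0.7954, -0.0002, -0.0001]}
```

View pics/w4.png

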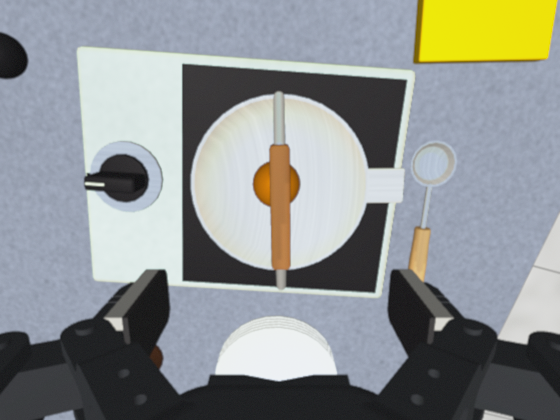

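The wrist view shows the handle bar from (279,145) to (281,270), the tab at (385,186), the ball at (277,184), and the plate stack below at (277,360).

```bash
cat > bar.py <<'E'
from h import *
import sys
z=np.load(sys.argv[1]+".npz"); m={k:z[k] for k in("camera_matrix","R","t")}
p=cv2.imread(sys.argv[1]+".png"); hsv=cv2.cvtColor(p,cv2.COLOR_BGR2HSV)
r=[int(x) for x in sys.argv[2:6]] if len(sys.argv)>2 else [130,290,255,305]
k=np.zeros(p.shape[:2],np.uint8); b=cv2.inRange(hsv,(5,100,60),(20,215,175)); k[r[0]:r[1],r[2]:r[3]]=b[r[0]:r[1],r[2]:r[3]]
c=max(cv2.findContours(k,cv2.RETR_EXTERNAL,cv2.CHAIN_APPROX_NONE)[0],key=cv2.contourArea); R=cv2.minAreaRect(c); print(R)
bx=cv2.boxPoints(R); s=np.argsort(bx[:,1]); e0,e1=bx[s[:2]].mean(0),bx[s[2:]].mean(0); print("ends",e0,e1)
for h in(.160,.171):
    A,B=world("",*e0,h,m),world("",*e1,h,m); d=A-B; print(h,"mid",((A+B)/2).round(4),"yaw",np.arctan2(-d[0],d[1]).round(4),"len",np.linalg.norm(d).round(4))
print("depth",np.median(z["d"][r[0]+40:r[1]-40][:, int((e0[0]+e1[0])/2)-2:int((e0[0]+e1[0])/2)+2]))
K=np.array(m["camera_matrix"]); u,v=(e0+e1)/2; dep=z["d"][int(v),int(u)]; X=m["R"].T@(np.linalg.solve(K,[u,v,1])*dep-m["t"]); print("bar top by depth",X)
q=p.copy(); cv2.drawContours(q,[np.int32(bx)],0,(0,255,0),1); cv2.imwrite("pics/barchk.png",q)
E
python3 bar.py pics/w4
python3 - <<'E'
from h import *
z=np.load("pics/w4.npz"); m={k:z[k] for k in("camera_matrix","R","t")}
w=lambda u,v,h:world("",u,v,h,m)
t=w(404,186,.085); b=w(276,184.5,.084); print("tab",t,"ball",b,"yaw",np.arctan2(*(t-b)[[1,0]]),np.linalg.norm((t-b)[:2]))
a,c=w(182,65,.054),w(182,281,.054); d=a-c; print("warmer yaw",np.arctan2(-d[0],d[1]))
P=[w(u,v,.054) for u,v in((182,65),(407,80),(378,292),(182,281))]; print("glass c",np.mean(P,0))
E
```

```text
((276.5, 207.0), (124.0, 43.0), 90.0)
ends [276.5 145. ] [276.5 269. ]
0.16 mid [0.6171 0.1016 0.16  ] yaw 0.2668 len 0.0926
0.171 mid [0.6164 0.1044 0.171 ] yaw 0.2668 len 0.0886
depth 0.2528922
bar top by depth [0.61583395 0.10646584 0.17125727]
tab [0.72903239 0.13544898 0.085     ] ball [0.61524718 0.10546307 0.084     ] yaw 0.25767241971895116 0.1176699982789566
warmer yaw 0.19913296969877176
glass c [0.62834327 0.0996238  0.054     ]
```

View pics/barchk.png

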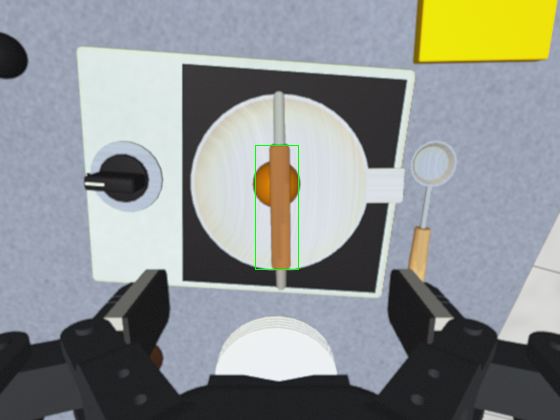

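The mask took in the ball as well, so I'll fit the bar using only the rows clear of it.

```bash
cat > bar2.py <<'E'
from h import *
import sys
z=np.load(sys.argv[1]+".npz"); m={k:z[k] for k in("camera_matrix","R","t")}
p=cv2.imread(sys.argv[1]+".png"); hsv=cv2.cvtColor(p,cv2.COLOR_BGR2HSV); b=cv2.inRange(hsv,(5,100,60),(20,215,175))
L=[]
for y in list(range(147,158))+list(range(212,267)):
    x=np.nonzero(b[y,255:305])[0]
    if len(x)>5:L.append((y,x.min()+255,x.max()+255))
L=np.array(L); f=np.polyfit(L[:,0],L[:,1:].mean(1),1); print(f, (L[:,2]-L[:,1]).mean())
e=[(np.polyval(f,v),v) for v in(145,270)]; print(e)
for h in(.160,.171):
    A,B=[world("",*q,h,m) for q in e]; d=A-B; M=(A+B)/2; print(h,"mid",M.round(4),"yaw",np.arctan2(-d[0],d[1]).round(4),"len",np.linalg.norm(d).round(4))
u,v=int(e[0][0]/2+e[1][0]/2),207; X=m["R"].T@(np.linalg.solve(m["camera_matrix"],[u,v,1])*z["d"][v,u]-m["t"]); print("by depth",X)
o=get_obs(); Rm=Ro.from_quat(o["ee_rot"]).as_matrix(); print("tool delta mm",(Rm.T@(M-o["position"])*1e3).round(1),"tool y yaw",np.arctan2(Rm[1,1],Rm[0,1]))
E
python3 bar2.py pics/w4
```

```text
[1.49277635e-02 2.76842863e+02] 17.26153846153846
[(np.float64(279.00738898889267), 145), (np.float64(280.87335942690413), 270)]
0.16 mid [0.6196 0.1019 0.16  ] yaw 0.2837 len 0.0934
0.171 mid [0.6188 0.1047 0.171 ] yaw 0.2837 len 0.0894
by depth [0.61742674 0.10717471 0.17228741]
tool delta mm [  1.4   1.4 127. ] tool y yaw 0.27294652375818673
```

```bash
python3 -m creep '[[0,0,-0.01,1,1.2,20,0],[0,0,0,0,0,35,0],[0,0,0,0,0,25,0],[0,0,0,0,0,0,0],[0,0,0,0,0,0,0]]' 20
python3 - <<'E'
from h import *
m=wmodel()
p,d=camera("wrist"); cv2.imwrite("pics/w5.png",p); np.savez("pics/w5.npz",d=d,**m)
E
```

```text
clock: 8.0
position: [0.619, 0.1041, 0.219]
ee_rot: [0.601, 0.799, -0.0, 0.0]
ft_force: [0.3, -0.9, 0.7]
grip_width: 1.0
```

View pics/w5.png

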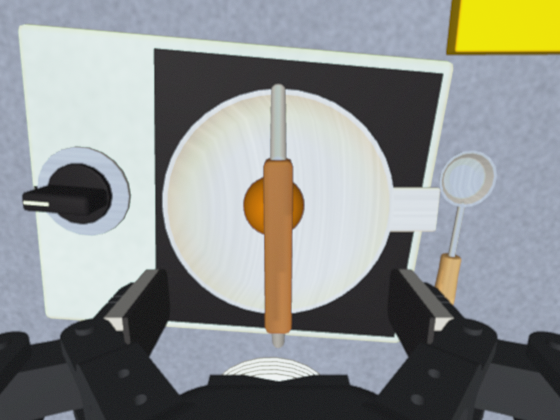

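```bash
python3 - <<'E'
from h import *
z=np.load("pics/w5.npz"); m={k:z[k] for k in("camera_matrix","R","t")}
for h in(.168,.171):
  A,B=world("",278.5,160,h,m),world("",278.5,333,h,m);M=(A+B)/2
  o=get_obs(); Rm=Ro.from_quat(o["ee_rot"]).as_matrix(); print(h,M.round(4),np.linalg.norm(A-B).round(4),(Rm.T@(M-o["position"])*1e3).round(1))
E
```

```text
0.168 [0.6192 0.1042 0.168 ] 0.0908 [ 0.2 -0.3 51.8]
0.171 [0.6189 0.1053 0.171 ] 0.0892 [ 1.4 -0.3 48.8]
```

The bar is centred to within 1 mm and its top measures about 0.170 m. Going down and closing gently.

```bash
python3 -m creep '[[0,0,0,0.5,0,20,0],[0,0,0,0,0,20,0],[0,0,0,0,0,11,0],[0,0,0,0,0,0,0],[0,0,0,0,0,0,100],[0,0,0,0,0,0,150],[0,0,0,0,0,0,185],[0,0,0,0,0,0,195]]' 20
python3 -m creep '[[0,0,0,0,0,0,202],[0,0,0,0,0,0,208],[0,0,0,0,0,0,214],[0,0,0,0,0,0,220],[0,0,0,0,0,0,235],[0,0,0,0,0,0,255],[0,0,0,0,0,0,255],[0,0,0,0,0,0,255]]' 30
python3 -m creep '[[0,0,0,0,0,0,255],[0,0,0,0,0,0,255],[0,0,0,0,0,0,255]]' 80
python3 - <<'E'
from h import *
p,d=camera("wrist"); cv2.imwrite("pics/w6.png",p)
E
```

```text
clock: 8.85
position: [0.6189, 0.1046, 0.1679]
ee_rot: [0.601, 0.799, 0.0, 0.0]
ft_force: [-0.4, 0.1, 0.4]
grip_width: 0.333
clock: 9.65
position: [0.6187, 0.1046, 0.1674]
ee_rot: [0.602, 0.799, 0.0, -0.0]
ft_force: [-2.7, 0.5, 3.5]
grip_width: 0.16
clock: 9.95
position: [0.6188, 0.1046, 0.1675]
ee_rot: [0.602, 0.799, 0.0, 0.0]
ft_force: [-2.9, -0.4, 5.3]
grip_width: 0.151
```

View pics/w6.png

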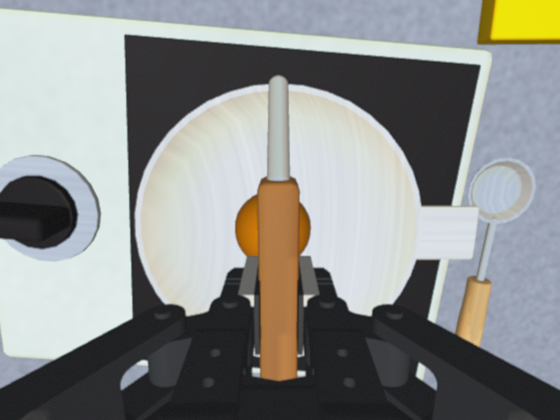

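The bar is gripped (opening 0.151, about 13 mm). Lifting slowly.

```bash
python3 -m creep '[[0,0,0,0,0,-0.5,255],[0,0,0,0,0,-1,255],[0,0,0,0,0,-1.5,255],[0,0,0,0,0,-2,255],[0,0,0,0,0,-3,255],[0,0,0,0,0,-3,255],[0,0,0,0,0,-2,255],[0,0,0,0,0,-1,255]]' 80
python3 - <<'E'
from h import *
p,d=camera("wrist"); cv2.imwrite("pics/w7.png",p)
p,d=camera("side"); cv2.imwrite("pics/s7.png",cv2.resize(p[100:260,190:350],None,fx=3.5,fy=3.5))
E
```

```text
clock: 10.8
position: [0.6188, 0.1046, 0.1816]
ee_rot: [0.602, 0.799, 0.0, 0.0]
ft_force: [-0.3, -0.3, -2.9]
grip_width: 0.147
```

View pics/w7.png

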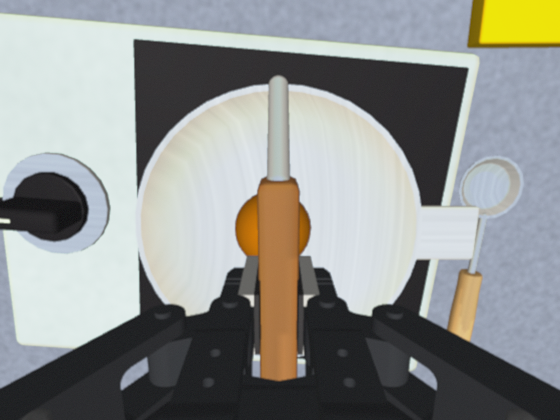

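View pics/s7.png

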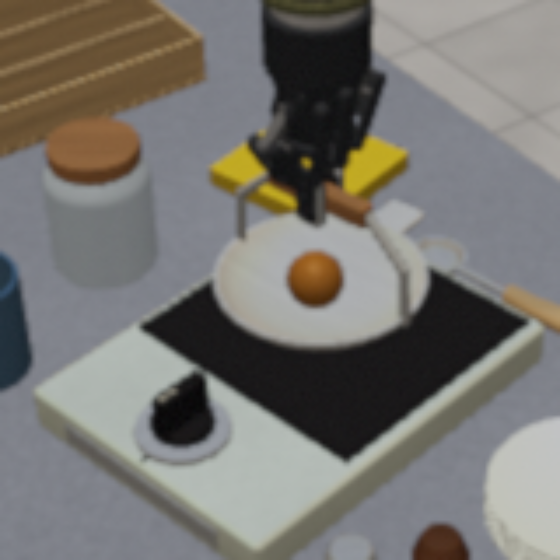

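The dish is up 14 mm. It hasn't shifted relative to the gripper and the ball at (273,228) hasn't moved, so I'll carry on lifting.

```bash
python3 -m creep '[[0,0,0,0,0,-1,255],[0,0,0,0,0,-2.5,255],[0,0,0,0,0,-4,255],[0,0,0,0,0,-5,255],[0,0,0,0,0,-6,255],[0,0,0,0,0,-6,255],[0,0,0,0,0,-6,255],[0,0,0,0,0,-6,255]]' 80
python3 -m creep '[[0,0,0,0,0,-6,255],[0,0,0,0,0,-6,255],[0,0,0,0,0,-6,255],[0,0,0,0,0,-6,255],[0,0,0,0,0,-6,255],[0,0,0,0,0,-4,255],[0,0,0,0,0,-3,255],[0,0,0,0,0,-1.5,255]]' 80
python3 -m creep '[[0,0,0,0,0,-0.5,255],[0,0,0,0,0,0,255],[0,0,0,0,0,0,255],[0,0,0,0,0,0,255]]' 80
python3 - <<'E'
from h import *
print(np.round(get_obs()["joint_pos"],3))
p,d=camera("wrist"); cv2.imwrite("pics/w8.png",p)
E
```

```text
clock: 11.7
position: [0.6187, 0.1046, 0.2184]
ee_rot: [0.602, 0.799, 0.0, 0.0]
ft_force: [-0.7, -0.4, -2.5]
grip_width: 0.151
clock: 12.5
position: [0.6187, 0.1046, 0.2566]
ee_rot: [0.601, 0.799, 0.0, 0.0]
ft_force: [-0.2, 0.4, -3.3]
grip_width: 0.148
clock: 12.9
position: [0.6186, 0.1046, 0.2566]
ee_rot: [0.602, 0.799, -0.0, -0.0]
ft_force: [0.7, -0.0, -3.8]
grip_width: 0.152
[-0.768  0.391  0.701  1.486 -0.254  1.357  0.229]
```

View pics/w8.png

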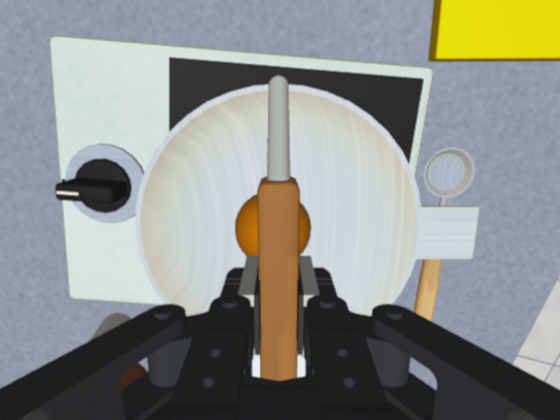

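Still undisturbed at about 89 mm of lift. Now a clockwise turn of about 1.65 rad, slowly, in stages.

```bash
python3 -m creep '[[0,0,0.01,0,0,0,255],[0,0,0.02,0,0,0,255],[0,0,0.03,0,0,0,255],[0,0,0.04,0,0,0,255],[0,0,0.04,0,0,0,255],[0,0,0.03,0,0,0,255],[0,0,0.02,0,0,0,255],[0,0,0.01,0,0,0,255]]' 80
python3 - <<'E'
from h import *
print(np.round(get_obs()["joint_pos"],3))
p,d=camera("wrist"); cv2.imwrite("pics/w9.png",p)
E
```

```text
clock: 13.75
position: [0.6187, 0.1046, 0.2568]
ee_rot: [0.679, 0.734, -0.0, -0.0]
ft_force: [-0.1, 0.1, -4.0]
grip_width: 0.15
[-0.794  0.399  0.738  1.487 -0.271  1.359  0.04 ]
```

View pics/w9.png

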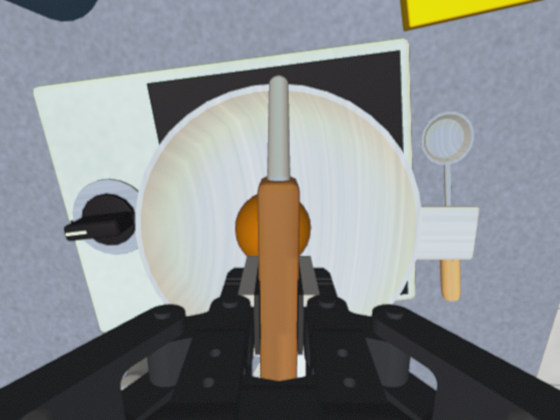

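The ball hasn't moved at all, so I'll keep turning. 1.45 rad remain.

```bash
python3 -m creep '[[0,0,0.01,0,0,0,255],[0,0,0.025,0,0,0,255],[0,0,0.04,0,0,0,255],[0,0,0.05,0,0,0,255],[0,0,0.05,0,0,0,255],[0,0,0.05,0,0,0,255],[0,0,0.05,0,0,0,255],[0,0,0.05,0,0,0,255]]' 80
python3 -m creep '[[0,0,0.05,0,0,0,255],[0,0,0.05,0,0,0,255],[0,0,0.05,0,0,0,255],[0,0,0.05,0,0,0,255],[0,0,0.05,0,0,0,255],[0,0,0.05,0,0,0,255],[0,0,0.05,0,0,0,255],[0,0,0.05,0,0,0,255]]' 80
python3 -m creep '[[0,0,0.05,0,0,0,255],[0,0,0.05,0,0,0,255],[0,0,0.05,0,0,0,255],[0,0,0.04,0,0,0,255],[0,0,0.03,0,0,0,255],[0,0,0.02,0,0,0,255],[0,0,0.01,0,0,0,255],[0,0,0,0,0,0,255]]' 80
python3 - <<'E'
from h import *
print(np.round(get_obs()["joint_pos"],3))
p,d=camera("wrist"); cv2.imwrite("pics/w10.png",p)
E
```

```text
clock: 14.6
position: [0.6187, 0.1046, 0.2568]
ee_rot: [0.789, 0.614, 0.0, -0.0]
ft_force: [-0.2, 0.4, -3.4]
grip_width: 0.148
clock: 15.4
position: [0.6187, 0.1046, 0.2568]
ee_rot: [0.895, 0.445, 0.0, -0.0]
ft_force: [1.1, -0.0, -3.7]
grip_width: 0.146
clock: 16.2
position: [0.6187, 0.1046, 0.2568]
ee_rot: [0.943, 0.331, 0.0, -0.0]
ft_force: [0.5, -1.0, -3.7]
grip_width: 0.151
[-0.917  0.456  0.93   1.493 -0.368  1.377 -0.861]
```

View pics/w10.png

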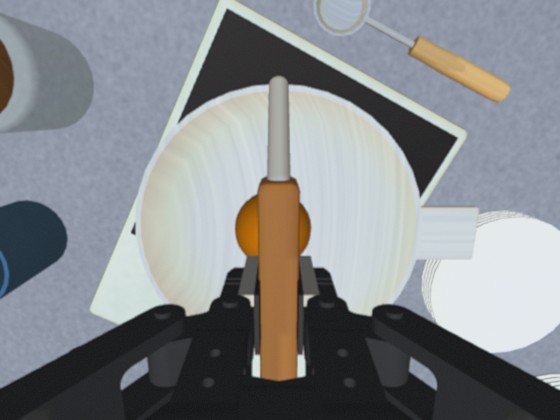

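```bash
python3 -m creep '[[0,0,0.01,0,0,0,255],[0,0,0.025,0,0,0,255],[0,0,0.04,0,0,0,255],[0,0,0.05,0,0,0,255],[0,0,0.05,0,0,0,255],[0,0,0.05,0,0,0,255],[0,0,0.05,0,0,0,255],[0,0,0.05,0,0,0,255]]' 80
python3 -m creep '[[0,0,0.05,0,0,0,255],[0,0,0.04,0,0,0,255],[0,0,0.03,0,0,0,255],[0,0,0.02,0,0,0,255],[0,0,0.01,0,0,0,255],[0,0,0,0,0,0,255],[0,0,0,0,0,0,255],[0,0,0,0,0,0,255]]' 80
python3 - <<'E'
from h import *
o=get_obs();print(np.round(o["joint_pos"],3), "tool y yaw",np.pi/2-2*np.arctan2(o["ee_rot"][0],o["ee_rot"][1]))
p,d=camera("wrist"); cv2.imwrite("pics/w11.png",p)
p,d=camera("top"); cv2.imwrite("pics/t11.png",cv2.resize(p[90:310,100:400],None,fx=2.6,fy=2.6))
p,d=camera("side"); cv2.imwrite("pics/s11.png",cv2.resize(p[80:300,150:430],None,fx=2.6,fy=2.6))
E
```

```text
clock: 17.05
position: [0.6187, 0.1046, 0.2568]
ee_rot: [0.985, 0.173, 0.0, -0.0]
ft_force: [0.2, -0.1, -3.3]
grip_width: 0.151
clock: 17.85
position: [0.6187, 0.1046, 0.2568]
ee_rot: [0.995, 0.1, 0.0, -0.0]
ft_force: [0.1, 0.4, -4.4]
grip_width: 0.149
[-0.975  0.497  1.032  1.496 -0.429  1.392 -1.29 ] tool y yaw -1.3697092222416232
```

View pics/w11.png

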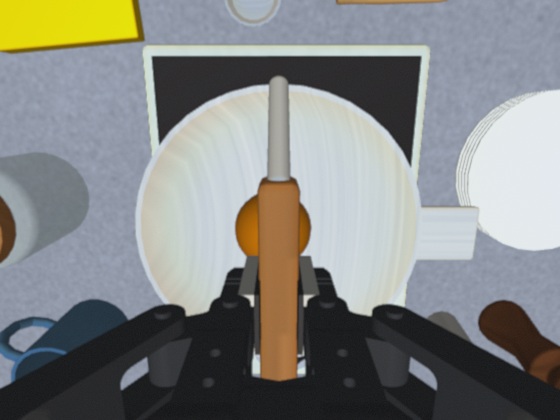

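View pics/t11.png

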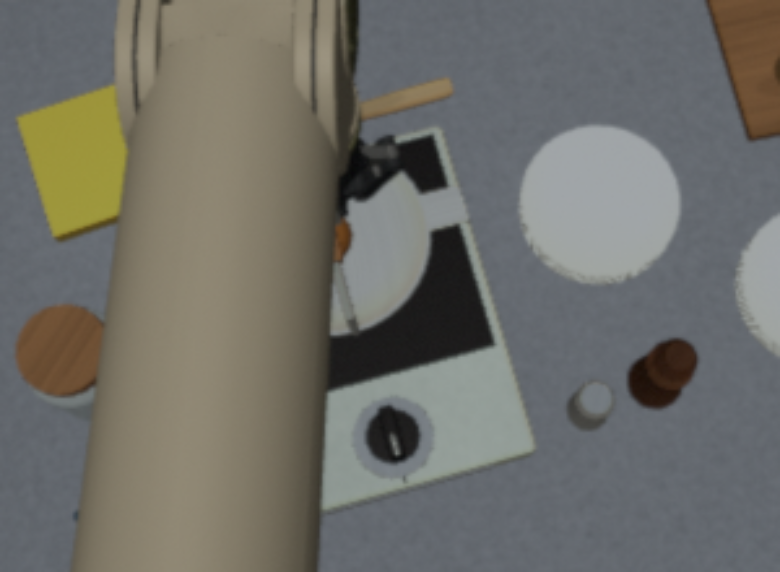

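View pics/s11.png

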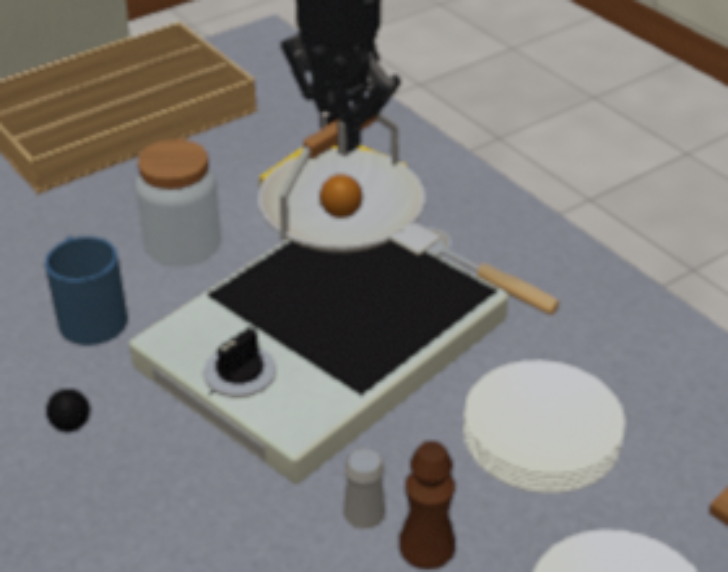

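The tab at (447,233) in the wrist view points to the chosen stack's side, and the warmer's far edge lies level there, so it is square. The ball sits in the middle and the dial is off. Handing in after a still moment.

```bash
python3 -m creep '[[0,0,0,0,0,0,255],[0,0,0,0,0,0,255],[0,0,0,0,0,0,255],[0,0,0,0,0,0,255],[0,0,0,0,0,0,255]]' 80; python3 -c "
from h import *
print(np.abs(get_obs()['joint_velocities']).max()); print(hand_in())"
```

```text
clock: 18.5
position: [0.6187, 0.1046, 0.2568]
ee_rot: [0.995, 0.1, 0.0, -0.0]
ft_force: [-0.1, -0.1, -3.9]
grip_width: 0.153
0.0016320249720217677
the job is handed in; nothing more can be done
None
```

I handed the job in at 18.5 s with the dial off and the dish held up, turned to the plates' side. No verdict comes back, so what follows rests on my own checks.

- **Dial:** I turned it anticlockwise until the wrist torque climbed at the stop. Afterwards the mark read 0.202 rad against 0.202 rad for the warmer's axis.
- **Dish:** I gripped it by the handle bar at 80 N and raised it about 89 mm. I then turned it about 1.65 rad clockwise, so the tab points to the stack on the right of the warmer, the leftmost of the two look-alike stacks.
- **Last checks:** Joint speeds were about 0 and the wrist carried about 3.9 N. The tool yaw was -1.370 rad against a target of about -1.371 rad. The dish is about 10 mm from the glass's middle. The dish and ball held the same place in every wrist picture since the grasp, and nothing else on the table looked moved.
- **Disagreements:** My first reading of the dial angle in the top view (0.60 rad) was off from the wrist view (0.70 rad); I used the wrist view. One handle mask took in the ball, so I refitted it using only clear rows. In the last top view the arm hid most of the dish, so the final check rests on the wrist and side views.

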